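# Fit the grinding cup and knock down its lock pin

## Robot

A 6-joint arm with a two-finger parallel gripper is mounted at the origin on the work surface. World frame = base frame: x ahead of the robot, y to its left, z up, the work surface at z = 0. Lengths are in mm, angles in degrees, forces in N, time in s.
With the tool pointing down it reaches from about 350 to 850 mm from the base axis. Payload 8.1 kg.
Tool frame: the origin (TCP) lies midway between the tips of the shut fingers; the grasp point (between the pads) lies 19 mm behind it (r.pinch_z is the distance from the TCP to the grasp point, in mm); z points along the fingers, y is the line along which they close (so a half turn about z gives the same grasp; the last joint's range is limited). The gripper opens to 85 mm and grips with 20 to 120 N. Pads are 22 mm wide; open, the fingers measure 114 mm over their backs; the gripper's body (76 mm by 85 mm) begins 54 mm behind the grasp point. The pads swing forward as they close: fully open they stand 13 mm farther back than shut.
Start: joints at [-74.221, 7.471, 85.268, -0, 87.261, -4.893], TCP at [211.834, -561.366, 231.292] pointing down, gripper open.
Joint ranges: [-169.43, 169.43], [-51.17, 129.36], [1.28, 143.12], [-76.62, 256.62], [0, 156.53], [-152.29, 152.29]. Speed limits (degrees/s): [136.94, 136.94, 159.86, 180, 180, 180].

## Interface

Orientations are given as [roll, pitch, yaw] about the fixed x, y, z axes, in that order (R = Rz(yaw) Ry(pitch) Rx(roll)).
In Python, from bench import r gives the robot as it stands.
- The arm moves only by the shell command python3 -m jog 'ROWS' [OPENING] [FORCE]. ROWS is JSON, one flat list of numbers, 6 for each row, row after row: the shift along the tool's x, y, z in m, then the turn, a rotation vector about the tool's x, y, z in rad. A call has 1 to 8 rows; each row is the pose to reach, as a shift and turn from the pose commanded when the call began, along the tool's axes at that moment; what a row does not reach only later rows make up. A row lasts 1/8 s, in which the tool goes at most 62.5 mm and 10.7 degrees, less where a joint would pass 70% of its speed; a pose out of reach is approached as far as the arm can. A call with a gripper value outside its range is refused whole. OPENING is the opening, from -1 (shut) to 1 (fully open), set as the call begins (- or left out, the last holds). The fingers move at their own pace and stop on an object; FORCE is the grip in N (left out, the last holds). Time passes only in rows, so rows that repeat a pose let the fingers close. It gives the time, the measured TCP pose, the force, the opening and the grip force at its end, in the units of the state.
- r.sense(): the state, without advancing time (a new reading comes with each control period).
- r.snapshot(name): name is "side" or "top"; returns a dict with "pixels" (384x512x3 uint8, red, green, blue), "range_z" (384x512 float32, mm along the optical axis (not along the pixel's ray), 0 where there is no reading), "K" (3x3 intrinsics, pixels), "rvec" (rotation vector, rad) and "tvec" (3), from world to camera coordinates, as OpenCV has them. Camera axes: x right, y down, z forward; pixel columns grow to the right and rows downward; lengths in mm; the calibration is good to about 2 mm. A picture is of the moment at which its call begins.
- r.hand_in(): hands the job in; it is judged then, once.
Trained networks look in a picture, given as the dict that the camera call returned (one of the last four; its "shot" number tells which), for a name from the list of things; names that differ only in an ending like _2 or _b are one class to them, and where a whole thing is asked for, a point or a joint stands for the part that bears it (a point fixed in the world has none). Each returns a list of dicts, best first, with "score" (0 to 1); they miss things now and then, are a little off and sometimes report something else, mostly with a low value. They report only what shows in the picture. A call takes as long as a camera call. They do not tell look-alikes from the thing itself.
- r.look_for(picture, target): "bbox" ([left, top, right, bottom] in pixels, round what is visible of it).
- r.outline_of(picture, target): "region" (384x512 bool, what is visible of it) and "bbox" ([left, top, right, bottom] in pixels, round what is visible of it).
The state is a dict: "time": time; "joint_pos": joint angles; "qd": joint speeds; "joint_efforts": joint torques, N m; "tool_pos": TCP position; "tcp_rot": TCP orientation; "ft_force": force on the tool from outside, world axes, zero at the start; "wrist_torque": the same for the moment, N m; "finger_gap": finger opening in mm; "grip_force": force on a finger pad.
Only numpy, scipy, OpenCV 4.12 (cv2) and the standard library are available. Lean on these libraries where they do the work, as an engineer would, in place of code of your own. Each camera call takes 0.05 s, during which the arm holds its last target. There are 200 camera calls.

## Task

Lower the steel grinding cup into the steel outer vessel on the white clamping base so that it nests fully home, and let go. Then draw the mallet out of its blue sleeve and stand it on its face on the green mat, let go, take it again by its handle, and use the mallet's head, not your hand, to knock the yellow lock pin fully down with a brisk blow (more if needed). Finally stand the mallet on its face on the green mat again, leaving the cup nested and the other things on the bench undisturbed.

Things in the scene. Friction and masses are not known exactly. Their poses are not given: they have to be found in the camera images.
- station: White clamping base of a mill, a fixed deck 130 x 240 x 25 mm high. Origin: centre of its underside. Along its own y axis it carries a fixed steel outer vessel with a blue rim (centre at y = -55 mm) and the yellow-headed lock pin (axis at y = +55 mm), 110 mm apart.
- seat (a point): Centre of the inner floor of the fixed outer vessel, 31 mm above the bench. The vessel is a tapered steel pot with a blue rim: inside diameter 64 mm at the floor and 70 mm at the rim, which lies 44 mm above this point; outside diameter 78 mm at the rim. The nested cup stands on this floor with about 2 mm play.
- lock_pin (a joint): Travel of the sprung lock pin, m: 0 is fully up, 0.018 is fully down; it moves straight down. It takes 8 to 12 N to drive it and it stays where it is left.
- pin_top (a point): Centre of the flat top of the lock pin's yellow head (34 mm diameter, 10 mm thick), 115 mm above the bench when fully up and 97 mm when fully down. The pin rises from a dark steel guide 27 mm in diameter.
- cup: Loose inner grinding cup, polished steel with a blue line, open at the top, slightly tapered: 95 mm high, outside diameter 60 mm at the foot, 68 mm at the rim, wall 3.5 mm, 0.22 kg. Origin: centre of its underside; z up out of the mouth. It can swap places with the amber jar.
- mallet: Mallet, 0.4 kg, standing on a face of its head: upright black cylinder, 52 mm diameter, 86 mm high, two orange bands. Light wood handle, 22 mm wide, 28 mm high, level along the mallet's +x axis from x = 26 to 145 mm, centre line 43 mm above the face; at the start it is inside the sleeve. Origin: centre of the face it stands on; z up. Balance point at x = 10 mm.
- mallet_head (a point): Centre of the mallet's head, 43 mm above the face on its axis.
- sleeve: Fixed blue steel sleeve, 115 mm long (x), 54 mm wide, 75 mm high, closed on top and at its far end, open mouth at x = -57.5 mm. Inside 42 mm wide, 63 mm high. Origin: centre of its underside. The mallet's handle lies in it along +x, the head just outside the mouth; it comes out along the sleeve's -x, by at least 110 mm.
- mat: Green mat, 140 x 140 x 4 mm, fixed on the bench. Origin: centre of its underside.
- jar: Bystander: amber jar, 64 mm diameter, 85 mm high. Origin: centre of its underside.
- bottle: Bystander: white bottle with a blue cap, 60 mm diameter, 120 mm high. Origin: centre of its underside.
- bowl: Bystander: white ceramic bowl, 110 mm diameter, 50 mm high. Origin: centre of its underside.
- sieve: Bystander: steel sieve ring, 120 mm diameter, 32 mm high. Origin: centre of its underside.
- brush: Bystander: wooden brush lying on the bench.
- driver: Bystander: yellow-handled screwdriver lying on the bench.
Things that resemble listed ones, but are neither listed nor needed, are in the scene too. Leave any red look-alike of the mallet alone.

How it is judged (in metres and radians):
On the way, in this order (a step that is already met when the one before it is completed fails the run):
1. the cup stands nested on the floor of the outer vessel, upright and let go (horizontal distance between cup and seat below 0.005 m and z of cup in the frame of seat below 0.004 m and angle between cup's own z axis and vertical below 0.07 rad and contact force between the fingers and cup below 0.1 N), for 0.2 s.
2. the mallet is out of the sleeve and stands free on its face on the mat, let go (horizontal distance between mallet_head and mat below 0.075 m and z of mallet_head in the frame of mat below 0.052 m and angle between mallet's own z axis and vertical below 0.1 rad and contact force between the fingers and mallet below 0.1 N and linear speed of mallet below 0.03 m/s), for 0.1 s.
3. the mallet, held by its handle, drives the pin down with a blow (pin faster than 0.04 m/s) (velocity of joint lock_pin above 0.04 m/s and contact force between mallet and station above 0.5 N and horizontal distance between mallet_head and pin_top below 0.04 m and x of the grasp point in the frame of mallet above 0.035 m and contact force between the fingers and mallet above 1 N).
At the end, for the whole second after the job is handed in: The lock pin is at least 15 of its 18 mm down; the cup stands upright (within 4 degrees) on the floor of the outer vessel, within 5 mm of its centre; the mallet stands upright on its face (within 6 degrees) on the mat, its head within 75 mm of the mat's centre; cup and mallet are at rest (value of joint lock_pin above 0.015 m and horizontal distance between cup and seat below 0.005 m and z of cup in the frame of seat below 0.004 m and angle between cup's own z axis and vertical below 0.07 rad and horizontal distance between mallet_head and mat below 0.075 m and z of mallet_head in the frame of mat below 0.052 m and angle between mallet's own z axis and vertical below 0.1 rad and linear speed of each of mallet, cup below 0.02 m/s); the robot touches nothing.
It fails at once if the pin is pushed down by the gripper instead of the mallet (velocity of joint lock_pin above 0.01 m/s and contact force between any of the fingers, the arm and station above 1 N).
It fails at once if the cup is dropped into the vessel instead of lowered (horizontal distance between cup and seat below 0.03 m and z of cup in the frame of seat below 0.1 m and linear speed of cup above 0.4 m/s and contact force between the fingers and cup below 0.1 N).
It fails at once if a bystander is moved by more than 40 mm (distance of any of jar, bottle, bowl, sieve, brush, driver from where it was at the start of the episode above 0.04 m).
It also fails if it takes over 72 s, if anything falls off the work surface, if the arm or the gripper's body presses on something with over 40 N, if the wrist force passes 120 N, or if a joint passes its speed limit or range.

## Working session

There is one attempt and no reset: what is moved stays moved. The work goes in short steps, Python scripts to look and compute and a shell command to move; the robot and the scene stay as the last step left them, time stands still between calls to the robot, and variables do not carry over. Pictures are saved under pics/ and viewed, at most 10 in all, crops included, and the job is handed in when it is done.

```bash
ls; mkdir -p pics; python3 - <<'E'
from bench import r
import cv2,numpy as np
for n in ("side","top"):
    s=r.snapshot(n); cv2.imwrite(f"pics/{n}0.png",cv2.resize(s["pixels"][:,:,::-1],(800,600)))
    print(n,s["K"].tolist(),s["rvec"],s["tvec"])
    for t in ["station","lock_pin","cup","mallet","sleeve","mat","jar","bottle"]:
        print(t,[(np.round(d["bbox"]).tolist(),round(d["score"],2)) for d in r.look_for(s,t)])
print(r.sense())
E
```

```text
pics
side [[383.6437454349486, 0.0, 248.43267789077368], [0.0, 383.6437454349486, 187.52260389465653], [0.0, 0.0, 1.0]] [ 0.62109428 -2.63403228  1.22580309] [ 466.71238903  218.28808078 1175.16404213]
station [([216.0, 161.0, 272.0, 216.0], 0.68)]
lock_pin [([240.0, 173.0, 243.0, 184.0], 0.66)]
cup [([299.0, 142.0, 321.0, 169.0], 0.68)]
mallet [([187.0, 253.0, 217.0, 289.0], 0.68)]
sleeve [([148.0, 245.0, 195.0, 290.0], 0.69)]
mat [([202.0, 224.0, 258.0, 261.0], 0.74)]
jar [([275.0, 123.0, 290.0, 148.0], 0.78), ([224.0, 128.0, 241.0, 158.0], 0.34), ([152.0, 233.0, 181.0, 248.0], 0.24)]
bottle [([227.0, 127.0, 241.0, 160.0], 0.63)]
top [[437.26941329646075, 0.0, 257.4112496159916], [0.0, 437.26941329646075, 185.3109968541493], [0.0, 0.0, 1.0]] [ 2.16941922 -2.13938261  0.17834824] [   8.50076374  511.98604076 1579.63133551]
station []
lock_pin [([264.0, 169.0, 271.0, 177.0], 0.43), ([156.0, 144.0, 180.0, 178.0], 0.37), ([252.0, 217.0, 308.0, 230.0], 0.32)]
cup [([337.0, 207.0, 357.0, 218.0], 0.58), ([158.0, 143.0, 181.0, 178.0], 0.39)]
mallet [([120.0, 242.0, 168.0, 261.0], 0.84), ([
[... 240 characters left out ...]
0], 0.71)]
{'time': 0.9, 'joint_pos': array([-7.42234879e+01,  7.47022510e+00,  8.52677807e+01,  1.91980635e-03,
        8.72619467e+01, -4.89298315e+00]), 'qd': array([-0.04574708,  0.04359252,  0.04897296,  0.07424541, -0.04896278,
       -0.04857105]), 'joint_efforts': array([-2.97243378e-04, -5.69308519e+01, -5.00874388e+01, -5.53017235e-04,
        1.21362929e-03, -3.72564614e-05]), 'tool_pos': array([ 211.81987388, -561.36924787,  231.302226  ]), 'tcp_rot': array([ 1.79999789e+02, -1.90657448e-03,  2.06694035e+01]), 'ft_force': array([-0.58618778, -0.26832329, -0.8452102 ]), 'wrist_torque': array([0.00693763, 0.03703714, 0.0450225 ]), 'grip_force': 0.0, 'finger_gap': 85.35178928429559}
```

View images.

View pics/side0.png

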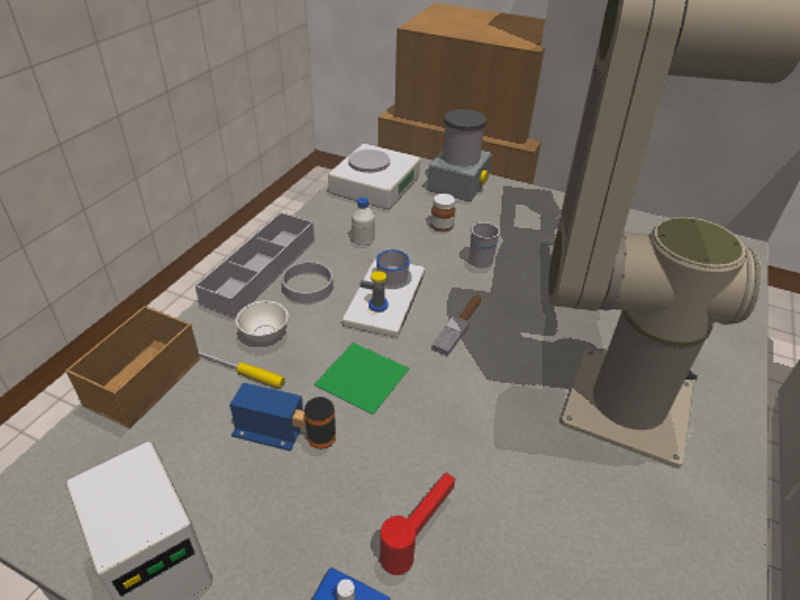

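View pics/top0.png

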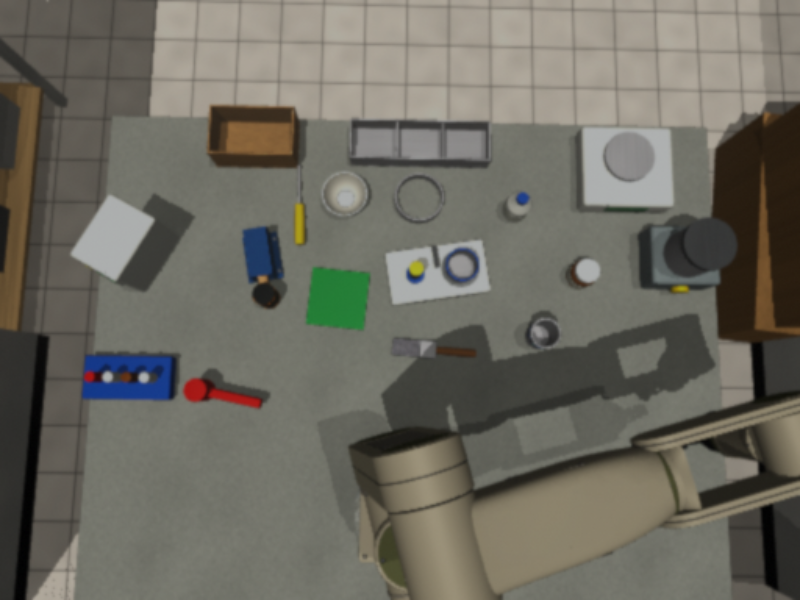

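Side view (800x600): loose steel cup at (484,243), fixed vessel on the white base (393,268), amber jar (444,212); black/orange mallet (320,422) in blue sleeve (265,415), red look-alike mallet (397,540), blue tray (350,590); mat (362,377), pin (378,285). Top view: cup (543,332), vessel (461,266), mallet (265,294), red mallet (197,390).

Cup candidates: loose steel cup side (484,243), fixed vessel (393,268), grey mill pot (465,140), jar (444,212), so I choose (484,243). Mallet: black (320,422), not the red one (397,540). Next I measure positions and make one close crop.

```bash
cat > h.py <<'E'
from bench import r
import cv2,numpy as np
from scipy.spatial.transform import Rotation as Ro
def cloud(s):
    R=cv2.Rodrigues(s["rvec"])[0]; z=s["range_z"]; v,u=np.mgrid[:384,:512]
    K=s["K"]; P=np.stack([(u-K[0,2])/K[0,0]*z,(v-K[1,2])/K[1,1]*z,z],-1)
    W=(P-np.asarray(s["tvec"]).ravel())@R; W[z<=0]=np.nan; return W
def pix(s,X): return cv2.projectPoints(np.float64(X).reshape(-1,1,3),s["rvec"],s["tvec"],s["K"],None)[0][:,0]
def circ(P):
    A=np.c_[2*P[:,:2],np.ones(len(P))]; c=np.linalg.lstsq(A,(P[:,:2]**2).sum(1),rcond=None)[0]
    return c[0],c[1],np.sqrt(c[2]+c[0]**2+c[1]**2),len(P)
def go(xyz,yaw=None):
    "tool shift (m) and turn (rad) from the measured pose to a tool-down pose"
    q=r.sense(); R0=Ro.from_euler('xyz',q["tcp_rot"],degrees=True)
    y=q["tcp_rot"][2] if yaw is None else yaw
    R1=Ro.from_euler('xyz',[180,0,y],degrees=True)
    print("shift",np.round(R0.inv().apply(np.array(xyz)-q["tool_pos"])/1000,4),"turn",np.round((R0.inv()*R1).as_rotvec(),4),"J6",q["joint_pos"][5])
E
python3 - <<'E'
from h import *
np.set_printoptions(precision=1,suppress=True)
crops=[]
for n in ("top","side"):
    s=r.snapshot(n); W=cloud(s); hsv=cv2.cvtColor(s["pixels"],cv2.COLOR_RGB2HSV)
    print(n,"table z",np.nanmedian(W[...,2][(abs(W[...,2])<10)]))
    for t in ["cup","mallet","sleeve","mat","station","jar","bottle","bowl","driver"]:
        for d in r.outline_of(s,t)[:2]:
            P=W[d["region"]]; P=P[~np.isnan(P[:,0])]
            if len(P)<5: continue
            print(t,round(d["score"],2),len(P),"med",np.median(P,0),"p2",np.percentile(P,3,0),"p98",np.percentile(P,97,0))
            if t in("mat","sleeve","station"):
                Q=P if t!="sleeve" else P[P[:,2]>68]
                if t=="station": Q=P[abs(P[:,2]-25)<6]
                if len(Q)>5:
                    b=cv2.minAreaRect(np.float32(Q[:,:2])); print("  rect",b)
    y=(abs(hsv[...,0].astype(int)-28)<6)&(hsv[...,1]>150)&(hsv[...,2]>90)&(W[...,2]>95)&(W[...,2]<125)
    print("yellow",y.sum(),np.median(W[y],0) if y.any() else 0, circ(W[y]) if y.sum()>5 else 0)
    if n=="side":
        crops=[cv2.resize(s["pixels"][120:230,200:340,::-1],(700,550),interpolation=2)]
        cv2.imwrite("pics/crop1.png",crops[0])
    np.savez(f"{n}.npz",W=W,px=s["pixels"],K=s["K"],rvec=s["rvec"],tvec=s["tvec"])
E
```

```text
top table z -0.38314746528990323
cup 0.59 382 med [ 412.7 -318.9   34.8] p2 [ 379.3 -340.6   -2.1] p98 [ 441.6 -277.3   97.6]
mallet 0.84 270 med [491.4 333.   81.7] p2 [466.9 310.3   3.4] p98 [534.9 361.6  91.1]
mallet 0.73 433 med [262.4 451.8  59.1] p2 [239.5 344.6   4.9] p98 [291.3 495.7  89.2]
sleeve 0.96 730 med [588.1 343.6  70.9] p2 [534.9 313.   -0.8] p98 [646.2 391.   80. ]
  rect ((590.8482055664062, 354.662353515625), (115.4970474243164, 54.37335968017578), 10.692419052124023)
sleeve 0.55 270 med [491.4 332.5  81.8] p2 [466.9 310.3   3.2] p98 [533.9 359.4  91.1]
  rect ((491.89996337890625, 335.30511474609375), (51.99861145019531, 50.20849609375), 56.54615020751953)
mat 0.79 1358 med [493.1 171.4   3.3] p2 [428.2 106.5  -3.7] p98 [560.  237.   10.2]
  rect ((494.3287353515625, 171.87503051757812), (139.74740600585938, 144.1906280517578), 82.11188507080078)
station 0.74 2179 med [553.8 -68.5  25.7] p2 [ 491.7 -178.6   16.5] p98 [624.   43.5 105.4]
  rect ((559.364501953125, -67.86305236816406), (130.7445068359375, 239.73033142089844), 9.062015533447266)
station 0.6 163 med
[... 1264 characters left out ...]
2666016)
station 0.83 1858 med [546.7 -31.2  26.4] p2 [ 489.3 -164.3    8.2] p98 [619.6  54.7 107.7]
  rect ((559.2100830078125, -65.31231689453125), (131.06808471679688, 243.11952209472656), 9.81864070892334)
jar 0.74 322 med [ 550.7 -390.    53.8] p2 [ 527.1 -426.2    4.1] p98 [ 580.6 -378.3   87.3]
bottle 0.79 377 med [ 709.2 -237.4   61.8] p2 [ 688.5 -265.1    3.9] p98 [ 741.5 -224.6  120.2]
bowl 0.69 731 med [755.4 142.3  28.5] p2 [693.2  84.3   0.5] p98 [796.2 208.6  51.1]
driver 0.86 337 med [682.2 274.3  19.3] p2 [624.  259.1  -0.8] p98 [814.5 282.2  27.3]
yellow 58 [549.3  -8.7 112.2] (np.float64(551.0436288522463), np.float64(-10.083543936096248), np.float64(12.15348908256095), 58)
```

View pics/crop1.png

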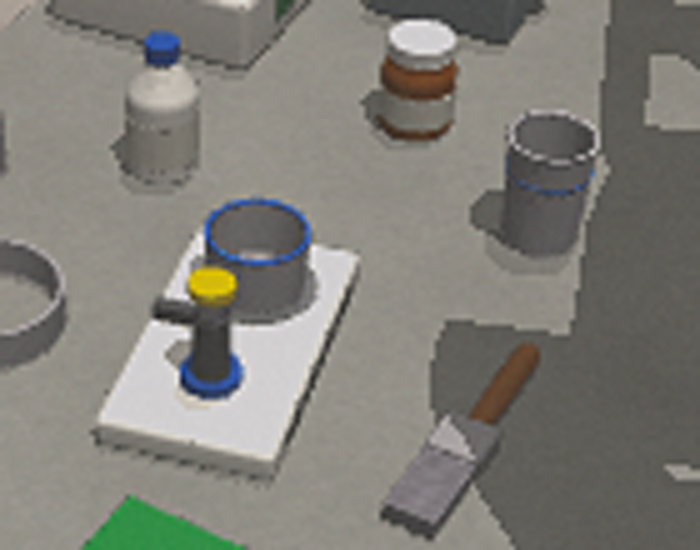

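The crop confirms the choice: the loose, open steel cup with a thin blue line is at crop (550,180), the blue-rimmed fixed vessel at (255,260), the yellow pin at (212,285) with a lever to its left, and the capped amber jar at (420,80).

```bash
python3 - <<'E'
from h import *
from scipy.optimize import least_squares
def fit(P,c,R):
    f=lambda p:np.hypot(P[:,0]-p[0],P[:,1]-p[1])-R
    return np.round(least_squares(f,c,loss="soft_l1",f_scale=2).x,1),len(P)
for n in("top","side"):
    W=np.load(n+".npz")["W"].reshape(-1,3); W=W[~np.isnan(W[:,0])]
    def sel(c,rad,z0,z1,r0=0):
        d=np.hypot(W[:,0]-c[0],W[:,1]-c[1]); return W[(d<rad)&(d>r0)&(W[:,2]>z0)&(W[:,2]<z1)]
    print(n,"cup rim",fit(sel((410,-308),45,91,100),(410,-308),32.3),"vessel rim",fit(sel((568,-121),50,70,80),(568,-121),37))
    P=sel((491,335),40,82,92);print("mallet top",cv2.minEnclosingCircle(np.float32(P[:,:2])),len(P),P.mean(0))
    if n=="side": print("mallet wall",fit(sel((491,335),40,10,75),(491,335),26))
    if n=="side": print("cup wall",fit(sel((410,-308),45,40,70,26),(410,-308),32.5))
    P=sel((550,-12),22,106,120);print("pin",cv2.minEnclosingCircle(np.float32(P[:,:2])),len(P),P.mean(0))
    P=sel((600,-30),60,60,110); P=P[(np.hypot(P[:,0]-550,P[:,1]+12)>20)&(np.hypot(P[:,0]-568,P[:,1]+121)>45)]
    print("lever",len(P),np.round(P[::max(1,len(P)//10)],0).tolist())
go((411,-308,230),30)
E
```

```text
top cup rim (array([ 409.5, -308.9]), 55) vessel rim (array([ 568.1, -122. ]), 73)
mallet top ((493.0207214355469, 334.6368103027344), 26.136165618896484) 130 [491.64302107 335.23399785  86.10620909]
pin ((551.0336303710938, -13.29340934753418), 16.80596160888672) 65 [550.4108617  -13.34359514 112.26459659]
lever 0 []
side cup rim (array([ 409.3, -307.5]), 68) vessel rim (array([ 569. , -119.3]), 86)
mallet top ((492.0308837890625, 337.0287780761719), 26.133155822753906) 237 [491.24104324 338.36113494  85.98456407]
mallet wall (array([493.6, 336.4]), 310)
cup wall (array([ 410.5, -308.7]), 131)
pin ((551.92724609375, -12.39548397064209), 18.459177017211914) 60 [550.59596681  -8.88752773 111.79476562]
lever 1 [[561.0, -31.0, 108.0]]
shift [ 0.2758 -0.1667  0.0013] turn [-0.     -0.     -0.1628] J6 -4.8937608204045935
```

```bash
python3 -c "
from h import *
go((409.8,-308.3,140))"
```

```text
shift [ 0.2746 -0.1669  0.0913] turn [-0. -0.  0.] J6 -4.8937608204045935
```

```bash
python3 -m jog '[0.05,-0.03,0.01,0,0,0, 0.1,-0.06,0.03,0,0,0, 0.15,-0.09,0.05,0,0,0, 0.2,-0.12,0.07,0,0,0, 0.25,-0.15,0.085,0,0,0, 0.2746,-0.1669,0.0913,0,0,0, 0.2746,-0.1669,0.0913,0,0,0, 0.2746,-0.1669,0.0913,0,0,0]' 1 40; python3 -c "
from h import *
go((409.8,-308.3,50))"
```

```text
time: 2.9
tool_pos: [409.7, -308.9, 140.4]
tcp_rot: [180.0, 0.0, 20.7]
ft_force: [-0.1, 0.9, -0.4]
finger_gap: 85.6
grip_force: 0.0
shift [ 0.0003 -0.0006  0.0904] turn [0.0008 0.0001 0.    ] J6 26.60013791387032
```

```bash
python3 -m jog '[0,0,0.03,0,0,0, 0,0,0.06,0,0,0, 0,0,0.08,0,0,0, 0,0,0.09,0,0,0, 0,0,0.09,0,0,0]' && python3 -m jog '[0,0,0,0,0,0, 0,0,0,0,0,0, 0,0,0,0,0,0, 0,0,0,0,0,0, 0,0,0,0,0,0, 0,0,0,0,0,0, 0,0,0,0,0,0, 0,0,0,0,0,0]' -1 40
```

```text
time: 3.52
tool_pos: [409.2, -308.8, 49.8]
tcp_rot: [-180.0, 0.0, 20.6]
ft_force: [0.5, -0.6, 0.6]
finger_gap: 85.1
grip_force: 0.0
time: 4.53
tool_pos: [410.7, -309.1, 51.7]
tcp_rot: [179.9, -0.1, 20.7]
ft_force: [-1.8, 1.6, 6.2]
finger_gap: 67.7
grip_force: 45.4
```

```bash
python3 -m jog '[0,0,-0.02,0,0,0, 0,0,-0.05,0,0,0, 0,0,-0.08,0,0,0, 0,0,-0.11,0,0,0, 0,0,-0.11,0,0,0]' && python3 -c "
from h import *
go((568.6,-120.7,160))"
```

```text
time: 5.15
tool_pos: [411.5, -309.7, 163.3]
tcp_rot: [179.7, -0.2, 20.7]
ft_force: [0.1, -0.3, -1.8]
finger_gap: 67.5
grip_force: 45.7
shift [ 0.2137 -0.1214  0.0032] turn [ 0.0056 -0.0028 -0.    ] J6 26.64354846283912
```

```bash
python3 -m jog '[0.04,-0.023,0,0,0,0, 0.08,-0.046,0,0,0,0, 0.12,-0.069,0,0,0,0, 0.16,-0.092,0,0,0,0, 0.195,-0.111,0,0,0,0, 0.2137,-0.1214,0,0,0,0, 0.2137,-0.1214,0,0,0,0, 0.2137,-0.1214,0,0,0,0]' && python3 - <<'E'
from h import *
from scipy.optimize import least_squares
def fit(P,c,R):
    f=lambda p:np.hypot(P[:,0]-p[0],P[:,1]-p[1])-R
    return np.round(least_squares(f,c,loss="soft_l1",f_scale=2).x,1),len(P)
go((568.6,-120.7,160))
for n in("side","top"):
    s=r.snapshot(n); W=cloud(s).reshape(-1,3); W=W[~np.isnan(W[:,0])]
    d=np.hypot(W[:,0]-568.6,W[:,1]+120.7)
    for a,b,R in((114,124,30.5),(124,134,31.3),(134,144,32.2),(144,152,32.8)):
        P=W[(d<45)&(W[:,2]>a)&(W[:,2]<b)]; print(n,a,fit(P,(568,-121),R) if len(P)>5 else 0)
    P=W[(d<46)&(W[:,2]>69)&(W[:,2]<80)]; print("vessel",fit(P,(568,-121),37.2))
    if n=="side":
        P=W[(d<42)&(W[:,2]>85)]; print("bottom z",np.percentile(P[:,2],[0,1,3]))
        cv2.imwrite("pics/c2.png",cv2.resize(s["pixels"][90:220,190:320,::-1],(600,600),interpolation=2))
E
```

```text
time: 6.15
tool_pos: [566.1, -120.0, 159.3]
tcp_rot: [-180.0, 0.1, 20.7]
ft_force: [0.1, 0.6, -1.9]
finger_gap: 67.5
grip_force: 45.8
shift [ 0.002   0.0016 -0.0007] turn [-0.0003  0.0013 -0.    ] J6 52.338103457774004
side 114 (array([ 566.7, -120.1]), 38)
side 124 (array([ 567.1, -120.2]), 36)
side 134 (array([ 566.4, -121. ]), 40)
side 144 (array([ 566.8, -121.4]), 33)
vessel (array([ 569. , -119.9]), 73)
bottom z [107.69596575 113.38590844 121.90913204]
top 114 (array([566.2, -99.6]), 13)
top 124 (array([ 567.1, -119.1]), 6)
top 134 0
top 144 0
vessel (array([ 568.6, -121.8]), 28)
```

View pics/c2.png

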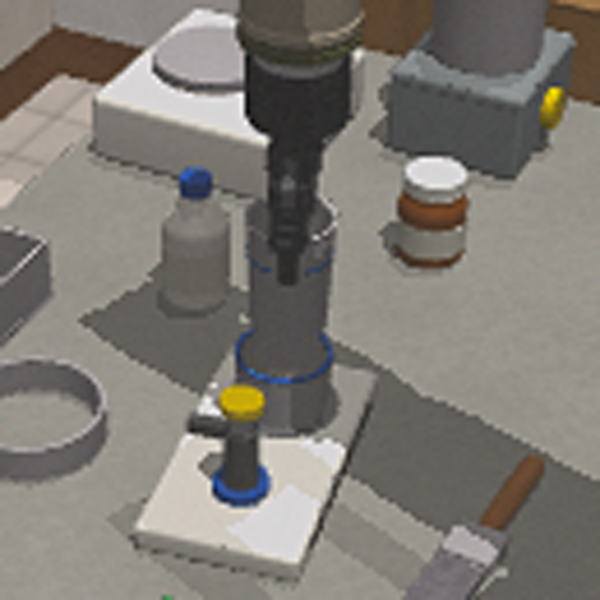

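The side crop shows the held cup upright at (290,240), over the blue vessel rim (285,350) and about 2 mm short in x. I'll correct that and lower it.

```bash
python3 -m jog '[0.002,0.0003,0,0,0,0, 0.0022,0.0003,0.015,0,0,0, 0.0022,0.0003,0.03,0,0,0, 0.0022,0.0003,0.04,0,0,0, 0.0022,0.0003,0.05,0,0,0, 0.0022,0.0003,0.06,0,0,0, 0.0022,0.0003,0.06,0,0,0]' && python3 -m jog '[0,0,0.004,0,0,0, 0,0,0.008,0,0,0, 0,0,0.012,0,0,0, 0,0,0.014,0,0,0, 0,0,0.014,0,0,0]'
```

```text
time: 7.12
tool_pos: [568.7, -118.9, 99.1]
tcp_rot: [-180.0, 0.1, 20.7]
ft_force: [-0.5, -1.2, -2.1]
finger_gap: 67.2
grip_force: 45.8
time: 7.75
tool_pos: [569.3, -119.2, 86.1]
tcp_rot: [179.9, -0.0, 20.7]
ft_force: [1.0, -4.9, -2.0]
finger_gap: 67.3
grip_force: 45.9
```

```bash
python3 -m jog '[-0.0003,0.0008,0,0,0,0, -0.0003,0.0008,0.002,0,0,0, -0.0003,0.0008,0.004,0,0,0, -0.0003,0.0008,0.004,0,0,0]'
```

```text
time: 8.25
tool_pos: [569.4, -119.6, 82.9]
tcp_rot: [180.0, -0.0, 20.7]
ft_force: [-1.6, -2.0, 6.0]
finger_gap: 67.0
grip_force: 46.3
```

Contact is at about the expected height (force +8 N from the hanging value). I'll settle the cup with a little more and release.

```bash
python3 -m jog '[0,0.0003,0.001,0,0,0, 0,0.0003,0.0015,0,0,0, 0,0.0003,0.0015,0,0,0]' && python3 -m jog '[0,0.0003,0,0,0,0, 0,0.0003,0,0,0,0, 0,0.0003,0,0,0,0, 0,0.0003,0,0,0,0, 0,0,-0.01,0,0,0, 0,0,-0.04,0,0,0, 0,0,-0.08,0,0,0, 0,0,-0.13,0,0,0]' 1 && python3 - <<'E'
from h import *
for n in ("side","top"):
    s=r.snapshot(n); W=cloud(s).reshape(-1,3); W=W[~np.isnan(W[:,0])]
    d=np.hypot(W[:,0]-568.8,W[:,1]+120)
    P=W[(d<37)&(d>28)&(W[:,2]>95)&(W[:,2]<140)]; print(n,len(P),np.percentile(P[:,2],[50,80,90,95,99]) if len(P) else 0)
    P=W[(d<46)&(W[:,2]>110)&(W[:,2]<135)&(d>20)]; print(circ(P) if len(P)>5 else 0)
go((491.9,335.8,200))
cv2.imwrite("pics/c3.png",cv2.resize(s["pixels"][:,:,::-1],(800,600),interpolation=2))
E
```

```text
time: 8.62
tool_pos: [569.8, -119.6, 82.9]
tcp_rot: [180.0, -0.1, 20.7]
ft_force: [-6.6, 0.8, 18.0]
finger_gap: 67.7
grip_force: 46.9
time: 9.62
tool_pos: [568.5, -119.7, 211.5]
tcp_rot: [-179.9, 0.1, 20.7]
ft_force: [-0.1, 0.1, -0.3]
finger_gap: 85.8
grip_force: 0.0
side 254 [113.63563907 124.64658425 126.94987118 127.8898752  129.34136801]
(np.float64(568.0981234241748), np.float64(-118.11516964871953), np.float64(32.219173249596416), 170)
top 69 [121.33663036 126.75440679 129.40678199 131.85059552 132.33494995]
(np.float64(566.9738196073299), np.float64(-120.56938845077434), np.float64(31.891271527036395), 50)
shift [ 0.0854 -0.456   0.0164] turn [ 0.0073 -0.0095 -0.    ] J6 52.38442812832169
```

```bash
python3 - <<'E'
from h import *
def top(W,c,z):
    W=W.reshape(-1,3); W=W[~np.isnan(W[:,0])]; d=np.hypot(W[:,0]-c[0],W[:,1]-c[1]); P=W[(d<39)&(W[:,2]>z-9)&(W[:,2]<z+12)]
    A=np.c_[P[:,:2]-c,np.ones(len(P))]
    a=np.arctan2(P[:,1]-c[1],P[:,0]-c[0]); 
    return [round(np.percentile(P[(a>q)&(a<=q+np.pi/2),2],90),1) if ((a>q)&(a<=q+np.pi/2)).sum()>3 else None for q in np.arange(-4,4,2)*np.pi/4]
for n in("side","top"):
    print(n,"before",top(np.load(n+".npz")["W"],(409.8,-308.3),95),"now",top(cloud(r.snapshot(n)),(568.6,-119.8),126))
E
```

```text
side before [np.float64(98.3), np.float64(96.5), np.float64(97.2), np.float64(97.3)] now [np.float64(129.1), np.float64(128.0), np.float64(129.1), np.float64(127.9)]
top before [np.float64(99.5), np.float64(96.4), np.float64(97.7), np.float64(98.4)] now [np.float64(130.5), np.float64(131.0), None, np.float64(128.2)]
```

The cup rim is 31 mm higher than it stood on the bench, so it is fully home. Now the mallet.

```bash
python3 -c "
from h import *
go((492.8,336.2,160),11.1)"
```

```text
shift [ 0.0885 -0.4545  0.0521] turn [ 0.0022 -0.0035  0.1671] J6 52.383095310944455
```

```bash
python3 -m jog '[0.01,-0.05,0,0,0,0.03, 0.022,-0.11,0,0,0,0.06, 0.033,-0.17,0,0,0,0.1, 0.045,-0.23,0,0,0,0.167, 0.056,-0.29,0,0,0,0.167, 0.067,-0.345,0.02,0,0,0.167, 0.078,-0.4,0.03,0,0,0.167, 0.0885,-0.4545,0.045,0,0,0.167]' && python3 -m jog '[0,0,0,0,0,0, 0,0,0,0,0,0, 0,0,0,0,0,0]' && python3 -c "
from h import *
go((492.8,336.2,38),11.1)"
```

```text
time: 10.82
tool_pos: [490.3, 338.1, 163.9]
tcp_rot: [180.0, 0.1, 11.1]
ft_force: [0.8, -0.0, -0.5]
finger_gap: 85.4
grip_force: 0.0
time: 11.2
tool_pos: [492.0, 335.4, 165.5]
tcp_rot: [180.0, -0.0, 11.0]
ft_force: [0.3, 0.6, 0.5]
finger_gap: 85.5
grip_force: 0.0
shift [ 0.0009 -0.0007  0.1275] turn [ 0.0003 -0.     -0.0014] J6 108.34203547297422
```

```bash
python3 -m jog '[0.0009,-0.0007,0.03,0,0,0, 0.0009,-0.0007,0.07,0,0,0, 0.0009,-0.0007,0.1,0,0,0, 0.0009,-0.0007,0.12,0,0,0, 0.0009,-0.0007,0.1275,0,0,0, 0.0009,-0.0007,0.1275,0,0,0]' && python3 -m jog '[0,0,0,0,0,0, 0,0,0,0,0,0, 0,0,0,0,0,0, 0,0,0,0,0,0, 0,0,0,0,0,0, 0,0,0,0,0,0, 0,0,0,0,0,0, 0,0,0,0,0,0]' -1 70
```

```text
time: 11.95
tool_pos: [492.7, 337.3, 38.4]
tcp_rot: [-180.0, -0.0, 11.1]
ft_force: [0.0, 0.1, 0.4]
finger_gap: 85.8
grip_force: 0.0
time: 12.95
tool_pos: [493.2, 337.9, 39.6]
tcp_rot: [-180.0, -0.1, 11.1]
ft_force: [-1.8, -0.6, 6.5]
finger_gap: 50.5
grip_force: 72.9
```

```bash
python3 -m jog '[0,0,-0.004,0,0,0, -0.01,0,-0.005,0,0,0, -0.03,0,-0.005,0,0,0, -0.055,0,-0.005,0,0,0, -0.08,0,-0.005,0,0,0, -0.105,0,-0.005,0,0,0, -0.128,0,-0.005,0,0,0, -0.128,0,-0.005,0,0,0]' && python3 - <<'E'
from h import *
s=r.snapshot("side"); cv2.imwrite("pics/c4.png",cv2.resize(s["pixels"][180:310,120:270,::-1],(690,598),interpolation=2))
go((480,170,75),11.1)
E
```

```text
time: 13.95
tool_pos: [364.2, 312.1, 42.1]
tcp_rot: [180.0, 0.1, 11.2]
ft_force: [-0.1, 0.0, -3.8]
finger_gap: 50.8
grip_force: 73.4
shift [ 0.0847  0.162  -0.0324] turn [0.0003 0.0006 0.001 ] J6 113.26064514736878
```

View pics/c4.png

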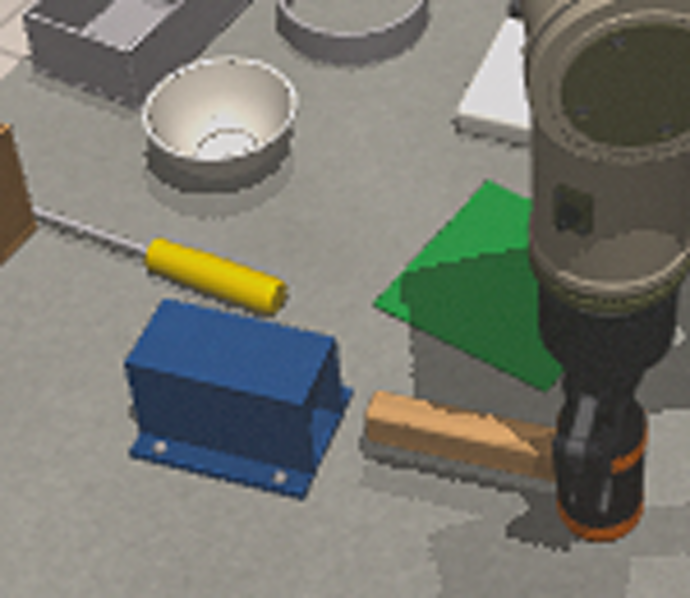

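The handle is clear of the sleeve: its end is at (368,430) and the mouth edge at (345,400). The mat is to the right.

```bash
python3 -m jog '[0,0.03,-0.02,0,0,0, 0,0.075,-0.033,0,0,0, 0.02,0.115,-0.033,0,0,0, 0.05,0.145,-0.033,0,0,0, 0.075,0.16,-0.033,0,0,0, 0.0847,0.162,-0.033,0,0,0, 0.0847,0.162,-0.033,0,0,0, 0.0847,0.162,-0.033,0,0,0]' && python3 -m jog '[0,0,0.015,0,0,0, 0,0,0.022,0,0,0, 0,0,0.026,0,0,0, 0,0,0.029,0,0,0, 0,0,0.029,0,0,0]'
```

```text
time: 15.0
tool_pos: [480.0, 170.6, 75.6]
tcp_rot: [-180.0, 0.1, 11.2]
ft_force: [0.8, -0.3, -4.4]
finger_gap: 50.7
grip_force: 74.3
time: 15.62
tool_pos: [480.9, 170.1, 46.9]
tcp_rot: [-180.0, 0.0, 11.1]
ft_force: [0.8, -0.3, -3.3]
finger_gap: 50.4
grip_force: 74.3
```

```bash
python3 -m jog '[0,0,0.001,0,0,0, 0,0,0.002,0,0,0, 0,0,0.003,0,0,0, 0,0,0.003,0,0,0]'
```

```text
time: 16.12
tool_pos: [480.9, 170.1, 43.9]
tcp_rot: [180.0, 0.0, 11.1]
ft_force: [-0.1, 0.0, -3.1]
finger_gap: 50.7
grip_force: 74.3
```

```bash
python3 -m jog '[0,0,0.001,0,0,0, 0,0,0.0015,0,0,0, 0,0,0.0015,0,0,0]'
```

```text
time: 16.5
tool_pos: [481.3, 170.2, 43.7]
tcp_rot: [180.0, -0.0, 11.1]
ft_force: [-5.9, -1.6, 8.1]
finger_gap: 51.0
grip_force: 74.8
```

```bash
python3 -m jog '[0,0,0,0,0,0, 0,0,0,0,0,0, 0,0,0,0,0,0, 0,0,0,0,0,0, 0,0,-0.01,0,0,0, 0,0,-0.05,0,0,0, 0,0,-0.1,0,0,0, 0,0,-0.13,0,0,0]' 1 && python3 - <<'E'
from h import *
for n in("side","top"):
    s=r.snapshot(n); W=cloud(s); px=s["pixels"]; hsv=cv2.cvtColor(px,cv2.COLOR_RGB2HSV)
    ds=r.outline_of(s,"mallet"); print(n,[(d["bbox"],round(d["score"],2)) for d in ds])
    Q=W.reshape(-1,3); Q=Q[~np.isnan(Q[:,0])]
    P=Q[(np.hypot(Q[:,0]-481,Q[:,1]-170)<45)&(abs(Q[:,2]-90)<6)]
    if len(P)>5: print("top",P.mean(0),cv2.minEnclosingCircle(np.float32(P[:,:2])),len(P))
    P=Q[(np.hypot(Q[:,0]-481,Q[:,1]-170)>29)&(np.hypot(Q[:,0]-481,Q[:,1]-170)<160)&(abs(Q[:,2]-61)<6)&(Q[:,0]>490)&(abs(Q[:,1]-190)<45)]
    if len(P)>5: print("handle",P.mean(0),cv2.minAreaRect(np.float32(P[:,:2])),len(P))
    if n=="side":
        cv2.imwrite("pics/c5.png",cv2.resize(px[170:300,170:300,::-1],(600,600),interpolation=2))
E
```

```text
time: 17.5
tool_pos: [482.2, 170.4, 176.3]
tcp_rot: [-180.0, -0.2, 11.1]
ft_force: [0.5, -0.2, 0.0]
finger_gap: 85.6
grip_force: 0.0
side [([243.1, 303.6, 291.3, 368.1], 0.75), ([191.8, 214.9, 247.4, 249.6], 0.6)]
top [478.23335118 173.05436842  90.07427957] ((480.42059326171875, 171.95555114746094), 26.852920532226562) 184
handle [562.95218333 190.24921058  60.53612811] ((563.4946899414062, 188.46527099609375), (114.29330444335938, 25.199918746948242), 11.665492057800293) 220
top [([116.7, 244.1, 167.8, 261.2], 0.77), ([205.4, 109.8, 234.7, 138.2], 0.27)]
top [470.4775228  163.37447927  89.09183142] ((478.2676086425781, 167.6287078857422), 25.65971565246582) 76
```

View pics/c5.png

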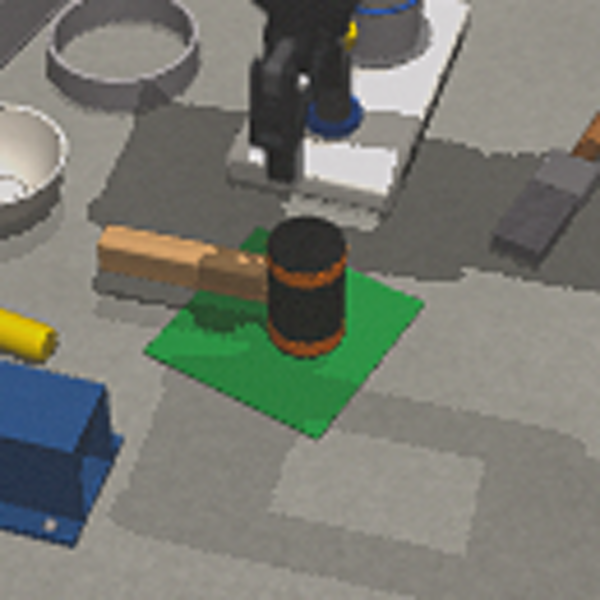

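The mallet stands upright on the green mat with its head at (307,290) and its handle pointing to (110,250), free of the fingers.

```bash
python3 -c "
from h import *
go((532,180.3,28),11.3)"
```

```text
shift [ 5.120e-02 -1.000e-04  1.456e-01] turn [-0.0001 -0.002  -0.0034] J6 92.61603920663299
```

```bash
python3 -m jog '[0.03,0,0,0,0,-0.003, 0.051,0,0.03,0,0,-0.003, 0.051,0,0.06,0,0,-0.003, 0.051,0,0.09,0,0,-0.003, 0.051,0,0.12,0,0,-0.003, 0.051,0,0.14,0,0,-0.003, 0.051,0,0.1455,0,0,-0.003, 0.051,0,0.1455,0,0,-0.003]' && python3 -m jog '[0,0,0,0,0,0, 0,0,0,0,0,0, 0,0,0,0,0,0, 0,0,0,0,0,0, 0,0,0,0,0,0, 0,0,0,0,0,0, 0,0,0,0,0,0, 0,0,0,0,0,0]' -1 110
```

```text
time: 18.7
tool_pos: [531.1, 180.0, 27.1]
tcp_rot: [-180.0, 0.0, 11.3]
ft_force: [-0.6, 0.7, -0.1]
finger_gap: 85.1
grip_force: 0.0
time: 19.7
tool_pos: [531.6, 180.1, 27.7]
tcp_rot: [-180.0, -0.1, 11.3]
ft_force: [0.1, -0.6, 5.9]
finger_gap: 20.6
grip_force: 107.3
```

```bash
python3 -m jog '[0,0,-0.02,0,0,0, 0,0,-0.06,0,0,0, 0,0,-0.1,0,0,0, 0,0,-0.14,0,0,0, 0,0,-0.14,0,0,0]' && python3 -c "
from h import *
go((601.4,-2.5,167.7),11.3)"
```

```text
time: 20.32
tool_pos: [533.5, 180.6, 171.9]
tcp_rot: [-180.0, -0.4, 11.3]
ft_force: [0.6, 0.4, -3.3]
finger_gap: 20.5
grip_force: 108.2
shift [0.0307 0.1928 0.0043] turn [-0.0003 -0.0077 -0.0004] J6 92.20596664954873
```

```bash
python3 -m jog '[0.005,0.03,0,0,0,0, 0.013,0.08,0,0,0,0, 0.02,0.13,0,0,0,0, 0.027,0.17,0,0,0,0, 0.03,0.187,0,0,0,0, 0.0307,0.1928,0,0,0,0, 0.0307,0.1928,0,0,0,0, 0.0307,0.1928,0,0,0,0]' && python3 - <<'E'
from h import *
go((601.4,-2.5,167.7),11.3)
for n in("side","top"):
    s=r.snapshot(n); W=cloud(s); px=s["pixels"]
    Q=W.reshape(-1,3); Q=Q[~np.isnan(Q[:,0])]; d=np.hypot(Q[:,0]-551,Q[:,1]+12.5)
    for a,b in((100,125),(132,150),(150,210),(210,245)):
        P=Q[(d<34)&(Q[:,2]>a)&(Q[:,2]<b)]
        if len(P)>5: print(n,a,P.mean(0),"z",np.percentile(P[:,2],[2,98]),cv2.minEnclosingCircle(np.float32(P[:,:2])),len(P))
    if n=="side": cv2.imwrite("pics/c6.png",cv2.resize(px[100:230,180:310,::-1],(600,600),interpolation=2))
E
```

```text
time: 21.32
tool_pos: [598.5, -1.8, 166.8]
tcp_rot: [-180.0, 0.0, 11.4]
ft_force: [0.3, 0.6, -2.7]
finger_gap: 20.5
grip_force: 108.3
shift [ 0.0027  0.0013 -0.0009] turn [-0.0005  0.0004  0.0009] J6 73.54749248918839
side 100 [550.33484863  -7.91954414 111.29510897] z [103.45850339 114.84020866] ((551.4064331054688, -9.985350608825684), 17.0898380279541) 62
side 132 [540.12674043   6.19710699 147.25156578] z [144.60622364 149.76051061] ((543.9046020507812, -6.745091438293457), 25.06020164489746) 19
side 150 [542.87939005   5.03744283 181.66435355] z [151.7053117  206.64112549] ((551.163818359375, -6.246079444885254), 31.524023056030273) 268
side 210 [544.65194699  -3.6259561  225.71172626] z [210.69022251 233.59145336] ((552.3675537109375, -10.267131805419922), 32.86683654785156) 199
top 150 [531.78162012  -7.85565006 180.62686546] z [153.43349084 207.99283148] ((550.8442993164062, -9.709038734436035), 30.9783992767334) 52
top 210 [545.7343629  -12.76967327 227.93915979] z [220.19461047 233.78643382] ((546.703857421875, -12.965011596679688), 26.32769012451172) 207
```

View pics/c6.png

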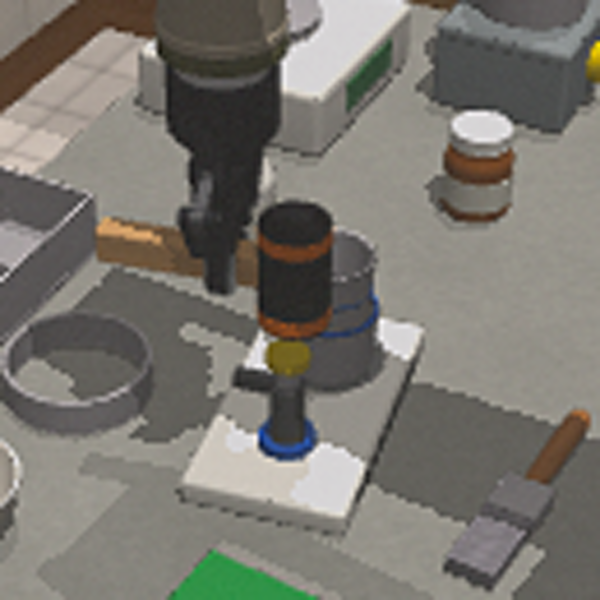

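The side crop shows the mallet head (295,270) directly above the yellow pin (288,355), with the cup nested behind it at (350,300). Now the blow.

```bash
python3 -m jog '[0.003,0.001,0,0,0,0, 0.003,0.001,0.008,0,0,0, 0.003,0.001,0.026,0,0,0, 0.003,0.001,0.044,0,0,0, 0.003,0.001,0.047,0,0,0, 0.003,0.001,0.047,0,0,0]'
```

```text
time: 22.18
tool_pos: [602.3, -3.5, 120.4]
tcp_rot: [180.0, -0.0, 11.3]
ft_force: [-1.7, 0.9, 8.1]
finger_gap: 20.8
grip_force: 110.2
```

```bash
python3 -m jog '[0,0,-0.02,0,0,0, 0,0,-0.05,0,0,0, 0,0,-0.06,0,0,0, 0,0,-0.06,0,0,0, 0,0,-0.06,0,0,0]' && python3 - <<'E'
from h import *
for n in("side","top"):
    s=r.snapshot(n); W=cloud(s); px=s["pixels"]; hsv=cv2.cvtColor(px,cv2.COLOR_RGB2HSV)
    y=(abs(hsv[...,0].astype(int)-28)<6)&(hsv[...,1]>150)&(hsv[...,2]>50)
    Q=W[y&(np.hypot(W[...,0]-551,W[...,1]+12)<25)]
    if len(Q): print(n,"pin",len(Q),Q.mean(0),np.percentile(Q[:,2],[5,50,95]))
    Q=W.reshape(-1,3); Q=Q[~np.isnan(Q[:,0])]; d=np.hypot(Q[:,0]-551,Q[:,1]+12.5)
    P=Q[(d<34)&(Q[:,2]>225)&(Q[:,2]<265)]
    if len(P)>5: print(n,"head top",P.mean(0),"z",np.percentile(P[:,2],[2,50,98]),len(P))
    P=Q[(np.hypot(Q[:,0]-568,Q[:,1]+120)<39)&(Q[:,2]>117)&(Q[:,2]<138)]; print("cup",np.percentile(P[:,2],90) if len(P) else 0)
    if n=="side": cv2.imwrite("pics/c7.png",cv2.resize(px[100:230,180:310,::-1],(600,600),interpolation=2))
go((481+50.8,171+9.8,60),11.3)
E
```

```text
time: 22.8
tool_pos: [601.2, -3.5, 178.4]
tcp_rot: [-180.0, 0.1, 11.3]
ft_force: [-0.4, -0.3, -4.8]
finger_gap: 20.8
grip_force: 108.3
side pin 58 [549.97047441  -8.22001267  96.40873491] [91.23537255 96.91579825 99.944748  ]
side head top [546.9600217   -6.36474677 238.13619324] z [225.7818988  240.21560514 243.91776427] 188
cup 127.61059325811205
top head top [548.259299   -14.32002803 239.69002513] z [232.24980413 239.8086591  246.19497929] 208
cup 129.64456004627846
shift [-0.0317 -0.1942  0.1186] turn [-0.0007  0.0024 -0.0005] J6 73.51245616171515
```

View pics/c7.png

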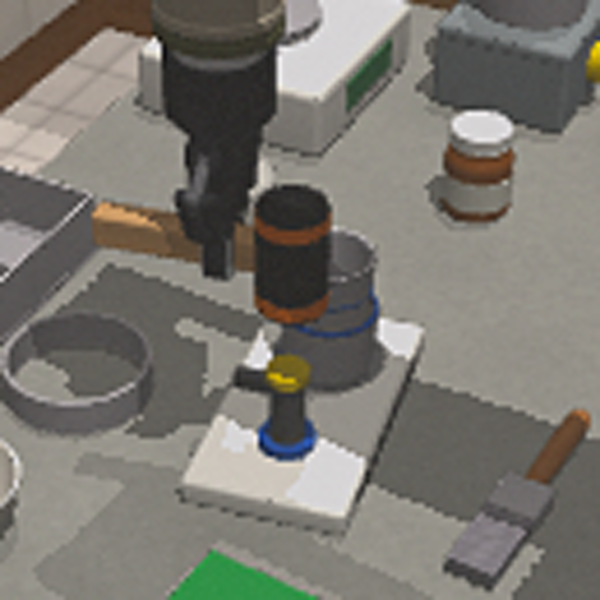

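The pin reads about 15 mm lower (head now at (288,372)). The contact force was only about 11 N, so it may not have bottomed. I'll strike a second, slightly deeper blow.

```bash
python3 -m jog '[0,0,0.02,0,0,0, 0,0,0.04,0,0,0, 0,0,0.055,0,0,0, 0,0,0.062,0,0,0, 0,0,0.063,0,0,0, 0,0,0.063,0,0,0]'
```

```text
time: 23.65
tool_pos: [602.6, -3.2, 118.7]
tcp_rot: [-180.0, -0.1, 11.3]
ft_force: [-3.4, 1.8, 11.4]
finger_gap: 20.5
grip_force: 111.5
```

```bash
python3 -m jog '[0,0,0.0015,0,0,0, 0,0,0.003,0,0,0, 0,0,0.003,0,0,0]'
```

```text
time: 24.02
tool_pos: [603.7, -3.1, 117.7]
tcp_rot: [180.0, -0.2, 11.3]
ft_force: [-6.2, 2.9, 20.4]
finger_gap: 20.6
grip_force: 112.6
```

It is pressing 24 N, well over the pin's 12 N, and has stopped moving, so the pin is at the stop. I'll lift and return to the mat.

```bash
python3 -m jog '[0,0,-0.02,0,0,0, 0,0,-0.05,0,0,0, 0,0,-0.065,0,0,0, 0,0,-0.065,0,0,0, 0,0,-0.065,0,0,0]' && python3 - <<'E'
from h import *
s=r.snapshot("side"); W=cloud(s); hsv=cv2.cvtColor(s["pixels"],cv2.COLOR_RGB2HSV)
y=(abs(hsv[...,0].astype(int)-28)<6)&(hsv[...,1]>150)&(hsv[...,2]>50)
Q=W[y&(np.hypot(W[...,0]-551,W[...,1]+12)<25)]; print("pin",len(Q),Q.mean(0),np.percentile(Q[:,2],[5,50,95]))
Q=W.reshape(-1,3); Q=Q[~np.isnan(Q[:,0])]; P=Q[(np.hypot(Q[:,0]-551,Q[:,1]+12.5)<34)&(Q[:,2]>225)&(Q[:,2]<265)]
P=P[P[:,2]>np.percentile(P[:,2],50)-4]; c=P.mean(0); n=np.linalg.svd(P-c)[2][2]; print("top plane normal",n,c)
go((481+50.8,171+9.8,60),11.3)
E
```

```text
time: 24.65
tool_pos: [601.3, -3.5, 177.5]
tcp_rot: [-180.0, 0.1, 11.3]
ft_force: [0.3, 0.9, -4.1]
finger_gap: 20.4
grip_force: 109.4
pin 57 [549.96763581  -8.46084429  96.50517296] [92.39624186 96.82717039 99.83080924]
top plane normal [0.04045429 0.04397791 0.9982131 ] [550.25237779  -8.653376   242.80324067]
shift [-0.0316 -0.1942  0.1174] turn [-0.0007  0.0025 -0.0005] J6 73.51274591121386
```

```bash
python3 -m jog '[-0.005,-0.03,0,0,0,0, -0.013,-0.08,0,0,0,0, -0.02,-0.13,0,0,0,0, -0.028,-0.175,0.02,0,0,0, -0.0316,-0.1942,0.05,0,0,0, -0.0316,-0.1942,0.09,0,0,0, -0.0316,-0.1942,0.117,0,0,0, -0.0316,-0.1942,0.117,0,0,0]' && python3 - <<'E'
from h import *
a=np.load("side.npz"); s=r.snapshot("side")
for W,px in((a["W"],a["px"]),(cloud(s),s["pixels"])):
    hsv=cv2.cvtColor(px,cv2.COLOR_RGB2HSV)
    y=(abs(hsv[...,0].astype(int)-28)<6)&(hsv[...,1]>150)&(hsv[...,2]>50)&(np.hypot(W[...,0]-551,W[...,1]+12)<25)
    Q=W[y]; v,u=np.nonzero(y); print(len(Q),np.percentile(Q[:,2],[5,50,95]) if len(Q) else 0,u.mean(),v.mean(),v.min(),v.max())
print(pix(s,[[551,-12,115],[551,-12,97]]))
go((481+50.8,171+9.8,30),11.3)
E
```

```text
time: 25.7
tool_pos: [529.7, 180.0, 58.0]
tcp_rot: [180.0, 0.4, 11.3]
ft_force: [-0.1, 0.4, -3.8]
finger_gap: 20.7
grip_force: 109.1
59 [107.04896931 112.10519927 115.12253662] 242.03389830508473 176.88135593220338 173 180
63 [91.27669316 96.7453283  99.80002397] 241.84126984126985 180.3015873015873 177 184
[[242.21878338 175.47771639]
 [242.1644941  179.63889244]]
shift [ 0.0005 -0.0003  0.0304] turn [ 0.0002  0.0039 -0.0004] J6 92.23795385314166
```

The depth and the image row both give only about 15 mm of travel, which is marginal. I'll check whether the lever next to the pin stopped the mallet's face.

```bash
python3 - <<'E'
from h import *
np.set_printoptions(precision=0,suppress=True)
a=np.load("top.npz"); 
for v in range(156,174,3): print(v,[W.round(0).tolist() for W in a["W"][v,275:284:2]],a["px"][v,275:284:2].sum(1))
a=np.load("side.npz"); print("side")
for v in range(179,186): print(v,[W.round(0).tolist() for W in a["W"][v,229:241:2]],a["px"][v,229:241:2].sum(1))
s=r.snapshot("side");W=cloud(s);print("now")
for v in range(176,186): print(v,[w.round(0).tolist() for w in W[v,229:251:2]],s["pixels"][v,229:251:2].sum(1))
E
```

```text
156 [[632.0, -51.0, -3.0], [631.0, -58.0, 5.0], [632.0, -66.0, 2.0], [634.0, -75.0, -8.0], [631.0, -81.0, 4.0]] [314 303 336 377 387]
159 [[616.0, -50.0, 21.0], [610.0, -56.0, 46.0], [612.0, -64.0, 39.0], [614.0, -72.0, 31.0], [615.0, -80.0, 27.0]] [468 215 271 500 520]
162 [[605.0, -50.0, 18.0], [601.0, -56.0, 37.0], [602.0, -64.0, 34.0], [603.0, -72.0, 27.0], [603.0, -80.0, 27.0]] [507 268 239 488 520]
165 [[592.0, -50.0, 24.0], [590.0, -57.0, 32.0], [591.0, -64.0, 32.0], [593.0, -72.0, 22.0], [593.0, -80.0, 22.0]] [517 345 205 409 457]
168 [[581.0, -50.0, 24.0], [579.0, -57.0, 31.0], [578.0, -64.0, 36.0], [581.0, -72.0, 25.0], [581.0, -80.0, 23.0]] [510 405 201 336 324]
171 [[569.0, -50.0, 26.0], [570.0, -58.0, 21.0], [569.0, -65.0, 25.0], [570.0, -73.0, 18.0], [569.0, -80.0, 27.0]] [518 492 392 448 295]
side
179 [[651.0, -102.0, -2.0], [620.0, -60.0, 39.0], [622.0, -80.0, 24.0], [615.0, -82.0, 25.0], [608.0, -85.0, 26.0], [555.0, 4.0, 110.0]] [430 343 564 654 658 230]
180 [[650.0, -100.0, -6.0], [618.0, -57.0, 37.0], [610.0, -57.0, 41.0], [603.0, -60.0, 41.0], [600.0, -68.0, 36.0
[... 3092 characters left out ...]
, 96.0], [537.0, -5.0, 93.0], [565.0, -81.0, 26.0], [557.0, -81.0, 29.0]] [160 125 141 147 148 235 249 254 204 316 326]
184 [[490.0, 193.0, 253.0], [496.0, 169.0, 233.0], [607.0, -52.0, 27.0], [599.0, -52.0, 29.0], [592.0, -54.0, 31.0], [558.0, -2.0, 83.0], [548.0, 2.0, 89.0], [542.0, -1.0, 90.0], [538.0, -8.0, 85.0], [561.0, -72.0, 29.0], [555.0, -78.0, 27.0]] [149 132 498 234 137 161 257 270 175 418 299]
185 [[498.0, 177.0, 235.0], [494.0, 173.0, 233.0], [605.0, -47.0, 26.0], [598.0, -49.0, 28.0], [592.0, -54.0, 26.0], [555.0, 3.0, 83.0], [550.0, -2.0, 81.0], [542.0, -1.0, 85.0], [540.0, -13.0, 77.0], [562.0, -74.0, 23.0], [555.0, -76.0, 24.0]] [134 165 682 673 484 128 161 149 190 618 612]
```

The lever is low (z ≤ 40), so it did not block the mallet. The bright top-face pixels of the pin average about 97 mm, which is fully down. Now I lower the mallet and compare against the first image the same way.

```bash
python3 -m jog '[0,0,0.01,0,0,0, 0,0,0.02,0,0,0, 0,0,0.026,0,0,0, 0,0,0.029,0,0,0, 0,0,0.029,0,0,0]' && python3 - <<'E'
from h import *
a=np.load("side.npz"); s=r.snapshot("side")
for W,px in((a["W"],a["px"]),(cloud(s),s["pixels"])):
    hsv=cv2.cvtColor(px,cv2.COLOR_RGB2HSV); y=(abs(hsv[...,0].astype(int)-28)<6)&(hsv[...,1]>150)&(np.hypot(W[...,0]-551,W[...,1]+12)<25)
    for lo,hi in((380,800),(150,330)):
        m=y&(px.sum(2)>lo)&(px.sum(2)<hi); v,u=np.nonzero(m); print(lo,len(v),v.mean(),np.mean(W[m][:,2]))
E
```

```text
time: 26.42
tool_pos: [532.8, 180.7, 32.7]
tcp_rot: [180.0, 0.0, 11.3]
ft_force: [-0.8, -0.1, -3.7]
finger_gap: 20.4
grip_force: 109.2
380 40 175.95 112.9309258465319
150 16 178.875 108.68847197323203
380 41 179.53658536585365 96.92873688062241
150 14 183.07142857142858 93.5990217815695
```

The pin is at its stop: the absolute height is 97 mm, and it did not move between the first blow and the 24 N press. Setting the mallet down.

```bash
python3 -m jog '[0,0,0.002,0,0,0, 0,0,0.004,0,0,0, 0,0,0.004,0,0,0]' && python3 -m jog '[0,0,0.0007,0,0,0, 0,0,0.0015,0,0,0, 0,0,0.0015,0,0,0]'
```

```text
time: 26.85
tool_pos: [532.8, 180.7, 28.8]
tcp_rot: [180.0, 0.0, 11.3]
ft_force: [0.1, 0.3, -3.5]
finger_gap: 21.0
grip_force: 109.2
time: 27.22
tool_pos: [533.0, 180.7, 27.4]
tcp_rot: [180.0, 0.0, 11.3]
ft_force: [-0.2, -0.5, -3.6]
finger_gap: 20.3
grip_force: 109.2
```

```bash
python3 -m jog '[0,0,0.001,0,0,0, 0,0,0.002,0,0,0, 0,0,0.002,0,0,0]'
```

```text
time: 27.6
tool_pos: [533.2, 180.8, 25.9]
tcp_rot: [180.0, -0.0, 11.3]
ft_force: [-1.9, 0.4, 1.3]
finger_gap: 20.6
grip_force: 110.0
```

```bash
python3 -m jog '[0,0,0,0,0,0, 0,0,0,0,0,0, 0,0,0,0,0,0, 0,0,0,0,0,0, 0,0,-0.02,0,0,0, 0,0,-0.06,0,0,0, 0,0,-0.12,0,0,0, 0,0,-0.18,0,0,0]' 1 && python3 -m jog '[-0.06,0,-0.02,0,0,0, -0.12,0.03,-0.02,0,0,0, -0.17,0.05,-0.02,0,0,0, -0.17,0.05,-0.02,0,0,0, -0.17,0.05,-0.02,0,0,0]' && python3 - <<'E'
from h import *
for n in("side","top"):
    s=r.snapshot(n); W=cloud(s); Q=W.reshape(-1,3); Q=Q[~np.isnan(Q[:,0])]
    d=np.hypot(Q[:,0]-481,Q[:,1]-171)
    P=Q[(d<40)&(abs(Q[:,2]-90)<6)]
    if len(P)>5: print(n,"head",P.mean(0),cv2.minEnclosingCircle(np.float32(P[:,:2])),len(P),np.linalg.svd(P-P.mean(0))[2][2])
    P=Q[(np.hypot(Q[:,0]-568.6,Q[:,1]+120)<39)&(Q[:,2]>117)&(Q[:,2]<138)]; print("cup rim p90",np.percentile(P[:,2],90),circ(P))
    hsv=cv2.cvtColor(s["pixels"],cv2.COLOR_RGB2HSV); y=(abs(hsv[...,0].astype(int)-28)<6)&(hsv[...,1]>150)&(s["pixels"].sum(2)>330)&(np.hypot(W[...,0]-551,W[...,1]+12)<25)
    print("pin",W[y].mean(0),y.sum())
    if n=="side": cv2.imwrite("pics/c8.png",cv2.resize(s["pixels"][100:310,130:340,::-1],(600,600),interpolation=2))
a=np.load("top.npz"); W=a["W"]; hsv=cv2.cvtColor(a["px"],cv2.COLOR_RGB2HSV); y=(abs(hsv[...,0].astype(int)-28)<6)&(hsv[...,1]>150)&(a["px"].sum(2)>330)&(np.hypot(W[...,0]-551,W[...,1]+12)<25); print("pin top view before",W[y].mean(0),y.sum())
E
```

```text
time: 28.6
tool_pos: [532.8, 180.7, 208.7]
tcp_rot: [-180.0, -0.1, 11.3]
ft_force: [1.1, -0.5, -0.1]
finger_gap: 85.3
grip_force: 0.0
time: 29.22
tool_pos: [376.8, 98.6, 227.2]
tcp_rot: [180.0, -0.2, 11.2]
ft_force: [-1.0, -0.1, 0.2]
finger_gap: 85.6
grip_force: 0.0
side head [478.41427643 173.77524216  90.0832027 ] ((480.1897888183594, 171.986083984375), 27.066102981567383) 183 [ 0.01708915 -0.04563993 -0.99881177]
cup rim p90 127.95834888010246 (np.float64(568.5562923011322), np.float64(-118.18100219737335), np.float64(31.876258653813938), 118)
pin [nan nan nan] 0
top head [493.41865313 170.11320492  89.43296897] ((487.0298156738281, 169.63446044921875), 23.38612174987793) 54 [-0.01101669  0.01777831  0.99978126]
cup rim p90 130.51838607060188 (np.float64(567.5651594341107), np.float64(-120.66056041046158), np.float64(32.29388899225637), 86)
pin [nan nan nan] 0
pin top view before [551.48012732 -13.53594869 111.97902245] 53<stdin>:9: RuntimeWarning: Mean of empty slice.
  ret = um.true_divide(
```

View pics/c8.png

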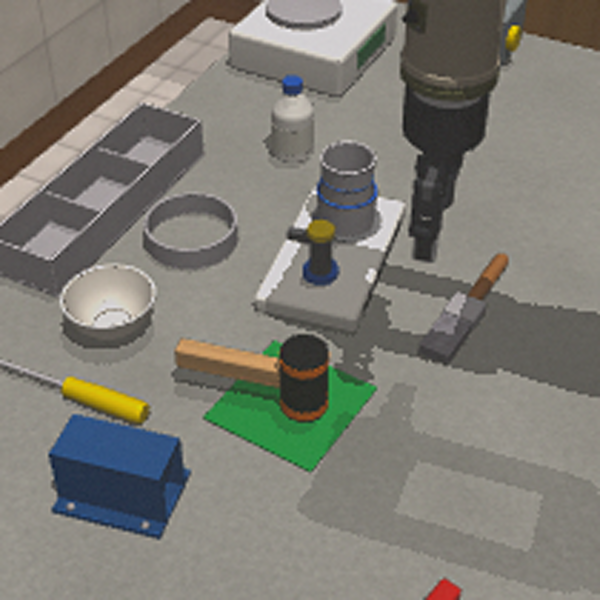

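The side crop shows the mallet upright on the mat (305,375), the cup nested (348,185), the pin down (320,232) in shadow, and the bystanders in place. One last check of the pin from above.

```bash
python3 - <<'E'
from h import *
a=np.load("top.npz"); L=[r.snapshot("top") for _ in range(4)]
for W,px in [(a["W"],a["px"])]+[(cloud(s),s["pixels"]) for s in L]:
    hsv=cv2.cvtColor(px,cv2.COLOR_RGB2HSV); d=np.hypot(W[...,0]-551,W[...,1]+12.8)
    y=(abs(hsv[...,0].astype(int)-28)<8)&(hsv[...,1]>120)&(d<25)&(W[...,2]>80); v,u=np.nonzero(y)
    m=(d<11)&(W[...,2]>80); print(y.sum(),np.median(W[y],0).round(1),u.mean().round(2),v.mean().round(2),"disc",W[m][:,2].mean().round(1),m.sum())
print(pix(L[0],[[551,-12.8,115],[551,-12.8,97]]))
E
```

```text
68 [550.2 -12.9 112.3] 266.1 171.62 disc 112.4 30
64 [551.3 -13.3  96.8] 265.84 172.27 disc 97.2 29
64 [551.3 -13.3  96.5] 265.84 172.27 disc 96.7 30
64 [551.  -13.3  97.3] 265.84 172.27 disc 97.2 28
64 [551.2 -13.5  96.6] 265.84 172.27 disc 95.4 29
[[266.0332905  171.28060886]
 [265.83329693 172.17150867]]
```

Both cameras put the pin's top at about 97 mm, which is fully down. Handing in.

```bash
python3 -c "
from bench import r
print(r.hand_in())"
```

```text
the job is handed in; nothing more can be done
None
```

The job is handed in (no verdict came back): by my measurements the cup is nested home, the pin is knocked fully down with the mallet, the mallet stands on its face on the green mat, and I saw no bystander moved.

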